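Set the dough sheeter's roller gap to the mark and lock it

TASK

Set the bench dough sheeter to the marked thickness: turn the gap wheel on its top clockwise by its raised rim until the broad red engraved mark faces the red pointer and the sprung black index pin drops into the slot that lies somewhere under the mark. Ease the wheel over the mark slowly by feel and stop as soon as the pin catches, without wrenching the wheel against it or ramming the pin on the plate; then push the pin fully down to lock it. Leave everything else, also the brush and ring on the sheeter's chutes, where it is.

Things in the scene. Friction and masses are not known exactly. Their poses are not given: they have to be found in the camera images.
- sheeter: fixed bench dough sheeter, 360 mm wide (y), 340 mm deep (x), its top bridge 208 mm above the counter. Origin at its underside below the wheel's axis; x runs from the wheel's axis to pointer and pin, away from the robot, yaw within 0.35 rad. The pin's bracket stands at x 80 to 147 mm, |y| < 18 mm, up to 275 mm high; all round the rim lies a flat white flour guard, its top at 242 mm.
- wheel_centre (a point): point on the gap wheel's upright axis, level with the top of its raised rim (270 mm above the counter). The wheel turns stiffly (0.3 N m, some 4.5 N at the rim) and stays where it is left. It starts 0.35 to 1.25 rad anticlockwise (from above) of the pointer, so turn it clockwise; its stop lies 0.6 rad past the pointer.
- gap_wheel: wheel with a raised aluminium rim: a ring 150 mm outer, 126 mm inner diameter (wall 12 mm), its top at 270 mm, to grip from above with one finger inside, one outside (room down to 242 mm outside, 240 mm inside). Inside it a flat floor and a hub 40 mm across, 10 mm tall. A steel index plate, hidden by the flour guard, turns with it. Origin on the axis, 238 mm above the counter; x axis points to the red mark.
- set_mark (a point): red engraved mark: a band 19 mm long (0.28 rad) round the top of the wheel's rim; this point is its middle on the rim's top, 69 mm from the axis. The rest of the scale is fine dark ticks. The hidden plate has four slots for the pin (90 degrees apart, 95 mm from the axis, 12 mm wide); one lies under the mark, anywhere from 0.11 rad before to 0.11 rad after its middle.
- pointer_tip (a point): tip of the fixed red pointer, 72 mm from the wheel's axis and 3.5 mm above the rim's top, pointing at the axis
- lock_pin: sprung 10 mm pin with black knob (25 mm across, 24 mm tall) in a fixed bush behind the pointer, 95 mm from the wheel's axis. Origin: middle of the knob's top. Riding on the plate (start) it is 311 mm above the counter; it drops by itself to about 306 mm when a slot comes under it and then blocks the wheel (2 mm of play; keep its side load under 15 N); pushed fully down (about 4 N) it is at 299 mm and stays there.
- flour_jar: bystander: clear flour jar with wooden cap, 90 mm across, 150 mm tall; origin at the centre of its underside
- oil_bottle: bystander: green oil bottle, 64 mm across, 220 mm tall; origin at the centre of its underside
- steel_bowl: bystander: steel bowl, 180 mm across, 70 mm tall; origin at the centre of its underside
- pastry_ring: bystander: steel pastry ring, 70 mm across, 35 mm tall, standing on the sheeter's delivery chute on the far side, some 100 mm above the counter; origin at the centre of its underside
- ravioli_stamp: bystander: wooden ravioli stamp, foot 60 mm across, 78 mm tall; origin at the centre of its underside
- salt_can: bystander: blue-labelled can, 68 mm across, 110 mm tall; origin at the centre of its underside
- flour_brush: bystander: flour brush, 170 mm long, lying on the sheeter's feed chute on the robot's side, some 100 mm above the counter; origin at its middle

How it is judged (in metres and radians):
On the way, in this order (a step that is already met when the one before it is completed fails the run):
1. the wheel is turned until the pointer stands within the red mark and the pin has dropped into the slot (y of set_mark in the frame of sheeter between -0.0095 and 0.0095 m and x of set_mark in the frame of sheeter above 0.05 m and z of lock_pin in the frame of sheeter below 0.3085 m), for 0.2 s.
2. the index pin is pushed fully down in the slot at the mark (y of set_mark in the frame of sheeter between -0.0095 and 0.0095 m and x of set_mark in the frame of sheeter above 0.05 m and z of lock_pin in the frame of sheeter below 0.301 m), for 0.2 s.
At the end, for the whole second after the job is handed in: the red mark faces the pointer (its middle within 9.5 mm of the pointer's line, so that the pointer stands within the mark), the index pin is fully down in its slot (within 2 mm of its lowest place), and the wheel is at rest and released (all of step 2 and angular speed of gap_wheel below 0.05 rad/s); the robot touches nothing.
It fails at once if the index pin is forced against the wheel, or the wheel against the pin (more than 15 N between them) (contact force between lock_pin and gap_wheel above 15 N).
It fails at once if a bystander is pushed more than 30 mm or tipped over (distance of any of flour_jar, oil_bottle, steel_bowl, pastry_ring, ravioli_stamp, salt_can, flour_brush from where it was at the start of the episode above 0.03 m or angle between any of flour_jar, oil_bottle, steel_bowl, ravioli_stamp, salt_can, pastry_ring's own z axis and vertical above 0.5 rad).
It also fails if it takes over 67 s, if anything falls off the work surface, if the arm or the gripper's body presses on something with over 40 N, if the wrist force passes 120 N, or if a joint passes its speed limit or range.

ROBOT

A 6-joint arm with a two-finger parallel gripper is mounted at the origin on the work surface. World frame = base frame: x ahead of the robot, y to its left, z up, the work surface at z = 0. Lengths are in m, angles in degrees, forces in N, time in s.
With the tool pointing down it reaches from about 0.35 to 0.875 m from the base axis. Payload 4.2 kg.
Tool frame: the origin (TCP) lies on the front face of the gripper's body, between the roots of the fingers; the fingertips stand finger_overhang ahead of it and the grasp point (between the pads) lies 51 mm ahead of it (finger_overhang is the distance from the TCP to the fingertips, in m); z points along the fingers, y is the line along which they close (so a half turn about z gives the same grasp; the last joint's range is limited). The gripper opens to 87 mm and grips with 3 to 60 N. Pads are 19 mm wide; open, the fingers measure 117 mm over their backs; the gripper's body (75 mm by 190 mm) begins 51 mm behind the grasp point.
Start: joints at [-60.126, 22.042, 0.453, 0, -68.411, -14.817], TCP at [0.162, -0.604, 0.292] pointing down, gripper open.
Joint ranges: [-179.83, 179.83], [-69.29, 118.12], [-61.27, 80.66], [-181.25, 117.63], [-171.15, -9.14], [-177.46, 177.46]. Speed limits (degrees/s): [159.86, 159.86, 180, 180, 180, 180].

INTERFACE

Orientations are given as a 3x3 rotation matrix whose columns are the frame's x, y, z axes.
In Python, from station import sense, capture, camera_model, finish_job, finger_overhang gives the robot as it stands. The module is installed in compiled form; this text tells all that it offers.
- The arm moves only by the tool jog_arm, never from a script. Its argument "rows" is a list that holds one entry, the list of rows, each a list of 4 numbers: the shift along the tool's x, y, z in m, then the turn about the tool's z in rad. A call has 1 to 20 rows; each row shifts and turns the commanded pose from where the row before left it, along the tool's axes as they then stand; what a row does not reach is not made up. A row lasts 1/8 s, in which the tool goes at most 62.5 mm and 10.7 degrees, less where a joint would pass 70% of its speed; a pose out of reach is approached as far as the arm can. A call is refused whole if a number of a shift passes 0.0625 or a number of a turn 0.188, either way. A call with a gripper value outside its range is refused whole. "claw" is the opening, from 0 (shut) to 1 (fully open), set as the call begins (left out, the last holds). The fingers move at their own pace and stop on an object; the grip force is fixed at half the most. Time passes only in rows, so rows that do not move let the fingers close. It gives the time, the measured TCP pose, the force, the opening and the grip force at its end, in the units of the state.
- sense(): the state, without advancing time (a new reading comes with each control period).
- capture(name): name is "side" or "top" or "wrist"; returns the picture (480x640x3 uint8, red, green, blue); there is no depth.
- camera_model(name): a dict with "fovy" (degrees; the focal length in pixels is half the picture's height over the tangent of half this angle, whatever the lens; pixels are square), "cx", "cy" (the principal point, pixels), "eye" and "rotation" of the camera in the world. Camera axes: x right, y down, z forward; pixel columns grow to the right and rows downward; lengths in m; the calibration is good to about 2 mm. A picture is of the moment at which its call begins: read the wrist's pose just before it. camera_model takes no time and is no camera call; for the wrist camera it gives the pose at the moment of the call.
- finish_job(): hands the job in; it is judged then, once.
The state is a dict: "time_s": time; "joints": joint angles; "joint_velocities": joint speeds; "effort": joint torques, N m; "tcp_pos": TCP position; "ee_rot": TCP orientation; "wrist_force": force on the tool from outside, world axes, zero at the start; "moment": the same for the moment, N m; "gripper_width": opening from 0.0 (shut) to 1.0 (fully open); "gripper_force": force on a finger pad.
Only numpy, scipy, OpenCV 4.12 (cv2) and the standard library are available. Lean on these libraries where they do the work, as an engineer would, in place of code of your own. Each camera call takes 0.05 s, during which the arm holds its last target. There are 200 camera calls.

## Working session

There is one attempt and no reset: what is moved stays moved. The work goes in short steps, Python scripts to look and compute and a tool call to move; the robot and the scene stay as the last step left them, time stands still between calls to the robot, and variables do not carry over. Pictures are saved under pics/ and viewed, at most 10 in all, crops included, and the job is handed in when it is done.

Besides the shell and the picture viewer there is one more tool, called after "Emit:" as name(argument=value, ...), one argument or row to a line, values as JSON. jog_arm: Moves the arm, as the interface text tells. Its arguments: {"type":"object","properties":{"rows":{"type":"array"},"claw":{"type":"number"}},"required":["rows"]}

```bash
mkdir -p pics; cat > h.py <<'E'
import numpy as np, cv2
from station import *
def save(n,f):
    m=camera_model(n); im=capture(n); cv2.imwrite('pics/'+f,im[:,:,::-1]); return im,m
def ray(m,u,v):
    f=240/np.tan(np.radians(m['fovy'])/2)
    d=np.array(m['rotation'])@np.array([(u-m['cx'])/f,(v-m['cy'])/f,1.0]); return np.array(m['eye']),d
def onz(m,u,v,z):
    e,d=ray(m,u,v); return e+d*(z-e[2])/d[2]
def proj(m,p):
    f=240/np.tan(np.radians(m['fovy'])/2)
    c=np.array(m['rotation']).T@(np.array(p)-np.array(m['eye'])); return c[0]/c[2]*f+m['cx'],c[1]/c[2]*f+m['cy']
E
python3 - <<'E'
from h import *
s=sense(); print(s['time_s'],s['tcp_pos'],s['ee_rot'],s['gripper_width'],finger_overhang)
a,m=save('top','t0.png'); print(m)
b,m2=save('side','s0.png'); print(m2)
cv2.imwrite('pics/c0.png',np.vstack([a,b])[:,:,::-1][::1])
cv2.imwrite('pics/c0.png',cv2.resize(np.hstack([a,b])[:,:,::-1],(800,300)))
E
```

```text
0.0 [ 0.16226851 -0.60310976  0.29115656] [[-9.65726525e-01 -2.59560866e-01 -6.60182169e-04]
 [-2.59561688e-01  9.65724269e-01  2.08943045e-03]
 [ 9.52195649e-05  2.18917641e-03 -9.99997599e-01]] 0.9970135240193918 0.0697
{'fovy': 56.55859221642249, 'cx': 323.4316790157853, 'cy': 240.61671441658422, 'eye': array([0.29294309, 0.01250426, 1.30446378]), 'rotation': array([[ 0.00611886, -0.98391291,  0.17854395],
       [-0.99995158, -0.00464434,  0.00867543],
       [-0.00770665, -0.17858839, -0.98389369]])}
{'fovy': 42.545736556829695, 'cx': 314.7067779846481, 'cy': 242.96285197277652, 'eye': array([0.06087461, 1.02883907, 1.45490522]), 'rotation': array([[-0.9159228 , -0.28979827,  0.27767315],
       [-0.40094658,  0.69185405, -0.60048298],
       [-0.01809037, -0.66132816, -0.74987853]])}
```

View pics/t0.png

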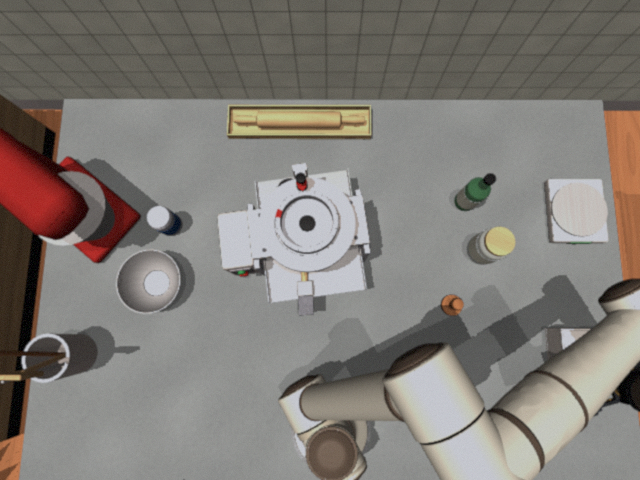

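```bash
python3 - <<'E'
from h import *
a=cv2.imread('pics/t0.png'); m=camera_model('top')
c=a[150:310,210:380]
cv2.imwrite('pics/t0c.png',cv2.resize(c,None,fx=3.5,fy=3.5,interpolation=cv2.INTER_CUBIC))
h=cv2.cvtColor(a,cv2.COLOR_BGR2HSV)
r=(((h[...,0]<10)|(h[...,0]>170))&(h[...,1]>120)&(h[...,2]>60)).astype(np.uint8)
n,_,st,ce=cv2.connectedComponentsWithStats(r)
for i in range(1,n):
    x,y=ce[i]
    if 230<x<380 and 150<y<300: print(st[i],ce[i],onz(m,x,y,.27),onz(m,x,y,.2735))
print(onz(m,307,223,.248),onz(m,300,175,.311))
E
```

```text
[297 180  10  11  64] [301.71875 185.5625 ] [0.61535965 0.07481812 0.27      ] [0.61426879 0.07460728 0.2735    ]
[276 210   6   7  33] [278.57575758 213.3030303 ] [0.54636998 0.12902206 0.27      ] [0.54551254 0.12862783 0.2735    ]
[240 271   8   5  18] [244.61111111 273.83333333] [0.40118883 0.20468515 0.27      ] [0.40082259 0.20403493 0.2735    ]
[0.52788564 0.06193274 0.248     ] [0.62811169 0.07672709 0.311     ]
```

View pics/t0c.png

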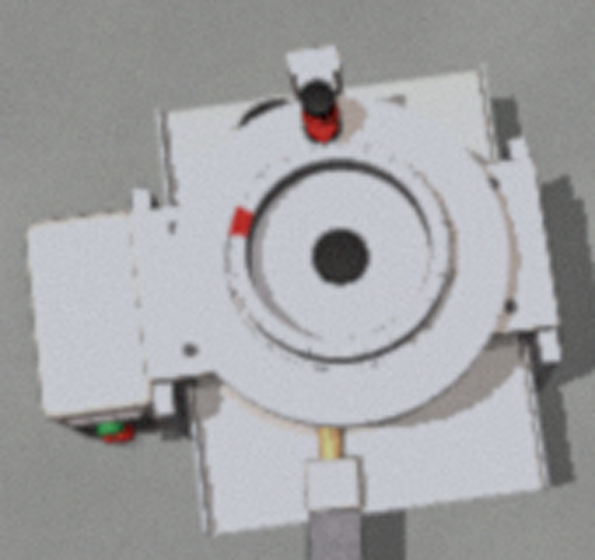

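Emit:
jog_arm(
  rows=[
    [[0,0,-0.045,0],[0,0,-0.045,0],[0,0,-0.045,0],[-0.0335,0.0364,0,0],[-0.0335,0.0364,0,0],[-0.0335,0.0364,0,0],[-0.0335,0.0364,0,0],[-0.0335,0.0364,0,0],[-0.0335,0.0364,0,0],[-0.0335,0.0364,0,0],[-0.0335,0.0364,0,0],[-0.0335,0.0364,0,0],[-0.0335,0.0364,0,0],[-0.0335,0.0364,0,0],[-0.0335,0.0364,0,0],[-0.0335,0.0364,0,0],[-0.0335,0.0364,0,0]],
  ],
  claw=0.55,
)

```text
time_s: 2.22
tcp_pos: [0.4832, 0.012, 0.427]
ee_rot: [[-0.966, -0.26, -0.0], [-0.26, 0.966, 0.0], [0.0, 0.0, -1.0]]
wrist_force: [1.1, -0.3, -0.3]
gripper_width: 0.548
gripper_force: 0.0
```

Emit:
jog_arm(
  rows=[
    [[0,0,0,-0.165],[0,0,0,-0.165],[0,0,0,-0.165],[0,0,0,-0.165],[0,0,0,-0.165],[0,0,0,-0.165],[0,0,0,-0.165],[0,0,0,-0.165],[0,0,0,-0.165],[0,0,0,-0.165],[0,0,0,-0.165],[0,0,0,-0.165],[0,0,0,-0.165],[0,0,0,0],[0,0,0,0]],
  ],
)

```text
time_s: 4.1
tcp_pos: [0.4828, 0.0104, 0.427]
ee_rot: [[0.741, -0.671, -0.001], [-0.671, -0.741, -0.0], [-0.0, 0.0, -1.0]]
wrist_force: [-0.7, 0.9, 0.1]
gripper_width: 0.551
gripper_force: 0.0
```

```bash
python3 - <<'E'
from h import *
s=sense(); print(s['time_s'],s['tcp_pos'],s['ee_rot'],s['gripper_width'],s['joints'],s['wrist_force'])
a,m=save('wrist','w1.png'); print(m)
import pickle; pickle.dump(m,open('w1.pkl','wb'))
for p in [(.528,.062,.248),(.622,.0755,.311),(.528,.062,.27)]: print(proj(m,p))
E
```

```text
4.1 [0.4828047  0.01041907 0.42701642] [[ 7.41034067e-01 -6.71467222e-01 -5.30228588e-04]
 [-6.71467341e-01 -7.41034146e-01 -6.57239395e-05]
 [-3.48786018e-04  4.04734858e-04 -9.99999857e-01]] 0.5514119865286942 [ 2.05563115e+01  3.89716102e+00 -4.33503230e+00 -7.21508959e-03
 -8.17975745e+01  2.72643045e+01] [-0.72347857  0.88999342  0.13782318]
{'fovy': 64.81072936616131, 'cx': 322.890682503906, 'cy': 236.22141223949092, 'eye': array([ 0.53493962, -0.03569588,  0.52031857]), 'rotation': array([[-6.72596640e-01, -7.15924067e-01, -1.87260487e-01],
       [-7.40009273e-01,  6.50769886e-01,  1.69955379e-01],
       [ 1.88339834e-04,  2.52885914e-01, -9.67496087e-01]])}
(np.float64(231.94396925068304), np.float64(235.79174023020954))
(np.float64(63.18828371041616), np.float64(157.14044909975092))
(np.float64(224.50708845205975), np.float64(243.84453576768215))
```

View pics/w1.png

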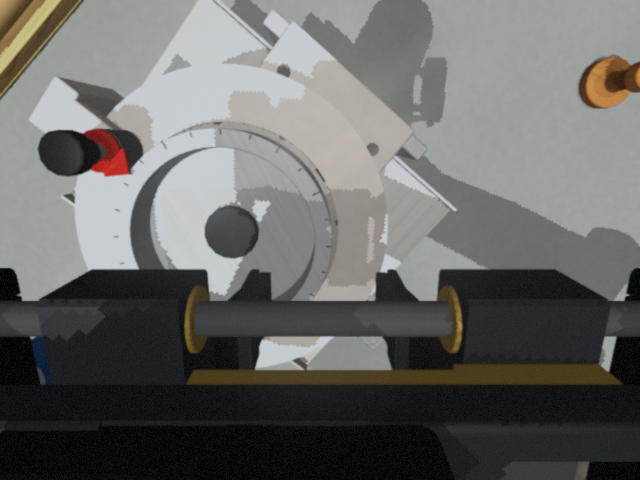

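```bash
python3 - <<'E'
from h import *
import pickle
m=pickle.load(open('w1.pkl','rb')); a=cv2.imread('pics/w1.png')
h=onz(m,231.3,231.5,.248); t=onz(m,130,174,.2735); k=onz(m,63,153,.311)
g=cv2.cvtColor(a,cv2.COLOR_BGR2GRAY)
_,_,st,ce=cv2.connectedComponentsWithStats(((g<90)).astype(np.uint8)); 
for i in range(1,len(st)):
    if st[i][4]>800: print(st[i],ce[i],onz(m,*ce[i],.248),onz(m,*ce[i],.311))
for n,p in (('hub',h),('tip',t),('knob',k)): print(n,p, np.hypot(*(p-h)[:2]),np.arctan2(*(p-h)[1::-1]))
mt=camera_model('top'); mk=onz(mt,278.58,213.3,.27); print(np.arctan2(*(mk-h)[1::-1]),np.hypot(*(mk-h)[:2]))
s=sense(); R=np.array(s['ee_rot']); y=np.arctan2(R[1,1],R[0,1]); print('yaw y',y)
c=h[:2]; tgt=c+.069*np.array([np.cos(y),np.sin(y)]); print('tgt',tgt,R[:2,:2].T@(tgt-s['tcp_pos'][:2]))
E
```

```text
[   0    0   78   93 1324] [35.40936556 41.62613293] [0.70674511 0.06295227 0.248     ] [0.66699848 0.04013035 0.311     ]
[605  61  35  31 814] [621.60687961  77.74570025] [ 0.42874338 -0.21010826  0.248     ] [ 0.45331153 -0.16975854  0.311     ]
[  38   79  105   97 4982] [ 90.40124448 140.1509434 ] [0.64267162 0.08560322 0.248     ] [0.61774818 0.05754107 0.311     ]
[     0    159    640    321 123456] [315.51227968 378.7817603 ] [0.39628439 0.09849281 0.248     ] [0.42836182 0.0674487  0.311     ]
[ 205  206   54   52 2141] [231.76506305 231.59598319] [0.53033825 0.05978972 0.248     ] [0.53140276 0.03769944 0.311     ]
hub [0.53062163 0.05999239 0.248     ] 0.0 0.0
tip [0.60187344 0.07200715 0.2735    ] 0.07225770319737193 0.1670524609653788
knob [0.62343657 0.07381672 0.311     ] 0.0938388305426957 0.1478580797960379
1.3463621331179274 0.07079525396592981
yaw y -2.3064639781067457
tgt [0.48431695 0.00883697] [0.00217514 0.00016213]
```

Emit:
jog_arm(
  rows=[
    [[0.002,0,0.02,0],[0,0,0.03,0],[0,0,0.025,0],[0,0,0.015,0],[0,0,0.01,0],[0,0,0.007,0],[0,0,0,0],[0,0,0,0]],
  ],
)

```text
time_s: 5.15
tcp_pos: [0.4847, 0.0092, 0.3209]
ee_rot: [[0.743, -0.67, 0.001], [-0.67, -0.743, 0.0], [0.001, -0.001, -1.0]]
wrist_force: [-0.6, -0.4, -0.3]
gripper_width: 0.549
gripper_force: 0.0
```

Emit:
jog_arm(
  rows=[
    [[0,0,0,0],[0,0,0,0],[0,0,0,0],[0,0,0,0],[0,0,0,0],[0,0,0,0]],
  ],
  claw=0,
)

```text
time_s: 5.9
tcp_pos: [0.4842, 0.0089, 0.3203]
ee_rot: [[0.743, -0.669, -0.001], [-0.669, -0.743, -0.001], [-0.0, 0.001, -1.0]]
wrist_force: [-0.7, -0.8, 0.2]
gripper_width: 0.145
gripper_force: 29.7
```

Emit:
jog_arm(
  rows=[
    [[-0.00345,-9e-05,0,0.05],[-0.00345,-9e-05,0,0.05],[-0.00345,-9e-05,0,0.05],[-0.00345,-9e-05,0,0.05],[-0.00345,-9e-05,0,0.05],[-0.00345,-9e-05,0,0.05],[-0.00345,-9e-05,0,0.05],[-0.00345,-9e-05,0,0.05],[-0.00345,-9e-05,0,0.05],[-0.00345,-9e-05,0,0.05],[-0.00345,-9e-05,0,0.05],[-0.00345,-9e-05,0,0.05]],
  ],
)

```text
time_s: 7.4
tcp_pos: [0.4627, 0.043, 0.3202]
ee_rot: [[0.234, -0.972, -0.003], [-0.972, -0.234, -0.003], [0.002, 0.003, -1.0]]
wrist_force: [-2.8, -4.6, 1.1]
gripper_width: 0.143
gripper_force: 29.9
```

```bash
python3 - <<'E'
from h import *
s=sense(); R=np.array(s['ee_rot']); print(s['tcp_pos'],'tool F',R.T@s['wrist_force'],'M',R.T@s['moment'],np.arctan2(R[1,1],R[0,1]))
a,m=save('top','t1.png')
h=cv2.cvtColor(a,cv2.COLOR_RGB2HSV)
r=(((h[...,0]<10)|(h[...,0]>170))&(h[...,1]>120)&(h[...,2]>60)).astype(np.uint8)
n,_,st,ce=cv2.connectedComponentsWithStats(r)
for i in range(1,n):
    x,y=ce[i]
    if 260<x<380 and 150<y<300:
        p=onz(m,x,y,.27); print(st[i],p,np.arctan2(p[1]-.062,p[0]-.528)-.143)
E
```

```text
[0.46272358 0.04304134 0.32024815] tool F [ 3.79517353  3.78956746 -1.094914  ] M [-0.93416524  1.10544866 -0.32797171] -2.9057630235888645
[297 180  10  10  63] [0.6156161  0.07475609 0.27      ] 0.001574864825182598
[285 198   3   4   5] [0.58071172 0.11298554 0.27      ] 0.6257533523519143
```

Emit:
jog_arm(
  rows=[
    [[-0.00276,-6e-05,0,0.04],[-0.00276,-6e-05,0,0.04],[-0.00276,-6e-05,0,0.04],[-0.00276,-6e-05,0,0.04],[-0.00276,-6e-05,0,0.04],[-0.00276,-6e-05,0,0.04],[-0.00276,-6e-05,0,0.04],[-0.00276,-6e-05,0,0.04],[0,0,0,0]],
  ],
)

```text
time_s: 8.57
tcp_pos: [0.4604, 0.0652, 0.3202]
ee_rot: [[-0.082, -0.997, -0.004], [-0.997, 0.082, -0.002], [0.003, 0.004, -1.0]]
wrist_force: [-5.3, -3.0, 3.8]
gripper_width: 0.15
gripper_force: 29.7
```

```bash
cat > st.py <<'E'
from h import *
s=sense(); R=np.array(s['ee_rot']); print(s['time_s'],s['tcp_pos'],'tool F',R.T@s['wrist_force'],'M',R.T@s['moment'],np.arctan2(R[1,1],R[0,1]))
m=camera_model('top');a=capture('top')
h=cv2.cvtColor(a,cv2.COLOR_RGB2HSV)
r=(((h[...,0]<10)|(h[...,0]>170))&(h[...,1]>120)&(h[...,2]>60)).astype(np.uint8)
n,_,st,ce=cv2.connectedComponentsWithStats(r)
for i in range(1,n):
    x,y=ce[i]
    if 260<x<380 and 150<y<300:
        p=onz(m,x,y,.27); print(st[i],p,np.arctan2(p[1]-.062,p[0]-.528)-.143)
g=cv2.resize(a[150:250,250:370],None,fx=4,fy=4,interpolation=cv2.INTER_CUBIC)
cv2.imwrite('pics/tc_%.1f.png'%s['time_s'],g[:,:,::-1])
E
python3 st.py; ls pics
```

```text
8.575 [0.46039295 0.06524627 0.32023798] tool F [ 3.42756068  5.06135996 -3.78929967] M [-1.5789926   0.87695099 -0.27364745] 3.0594304618739883
[297 180  10  11  66] [0.6150222  0.07490222 0.27      ] 0.0041913006515858775
c0.png
s0.png
t0.png
t0c.png
t1.png
tc_8.6.png
w1.png
```

Emit:
jog_arm(
  rows=[
    [[-0.00069,0,0,0.01],[-0.00069,0,0,0.01],[-0.00069,0,0,0.01],[-0.00069,0,0,0.01],[-0.00069,0,0,0.01],[-0.00069,0,0,0.01],[-0.00069,0,0,0.01]],
  ],
)

```text
time_s: 9.5
tcp_pos: [0.4608, 0.0698, 0.3202]
ee_rot: [[-0.152, -0.988, -0.005], [-0.988, 0.152, -0.003], [0.003, 0.004, -1.0]]
wrist_force: [-6.1, -2.5, 3.7]
gripper_width: 0.143
gripper_force: 29.8
```

Emit:
jog_arm(
  rows=[
    [[-0.0005,0,0,0.0075],[-0.0005,0,0,0.0075],[-0.0005,0,0,0.0075],[-0.0005,0,0,0.0075]],
  ],
)

```text
time_s: 10.0
tcp_pos: [0.4611, 0.0718, 0.3202]
ee_rot: [[-0.181, -0.983, -0.005], [-0.983, 0.181, -0.003], [0.003, 0.004, -1.0]]
wrist_force: [-6.5, -3.3, 4.4]
gripper_width: 0.147
gripper_force: 29.8
```

Emit:
jog_arm(
  rows=[
    [[-0.00042,0,0,0.006],[-0.00042,0,0,0.006],[-0.00042,0,0,0.006],[-0.00042,0,0,0.006]],
  ],
)

```text
time_s: 10.5
tcp_pos: [0.4614, 0.0735, 0.3202]
ee_rot: [[-0.205, -0.979, -0.005], [-0.979, 0.205, -0.002], [0.003, 0.004, -1.0]]
wrist_force: [-6.0, -2.2, 3.6]
gripper_width: 0.149
gripper_force: 29.8
```

```bash
python3 st.py; ls pics | grep tc_1
```

```text
10.5 [0.46140087 0.0735202  0.32021453] tool F [ 3.41353228  5.39394275 -3.57088558] M [-1.61221883  1.15261689 -0.32432247] 2.935291280464188
[297 180  10  13  70] [0.61422648 0.07498441 0.27      ] 0.0064619992091366485
tc_10.5.png
```

Emit:
jog_arm(
  rows=[
    [[-0.00042,0,0,0.006],[-0.00042,0,0,0.006],[-0.00042,0,0,0.006]],
  ],
)

```text
time_s: 10.92
tcp_pos: [0.4616, 0.0748, 0.3202]
ee_rot: [[-0.222, -0.975, -0.005], [-0.975, 0.222, -0.002], [0.003, 0.004, -1.0]]
wrist_force: [-6.9, -2.5, 4.9]
gripper_width: 0.149
gripper_force: 29.8
```

```bash
cat > kn.py <<'E'
from h import *
s=sense(); R=np.array(s['ee_rot']); print(s['time_s'],'tool F',(R.T@s['wrist_force']).round(2),'Mz',(R.T@s['moment'])[2].round(3),'turned',(2*np.pi+-2.304-np.arctan2(R[1,1],R[0,1]))%(2*np.pi))
def blob(a):
    m=camera_model('side'); u,v=proj(m,(.6235,.0748,.3))
    g=255.-cv2.cvtColor(a,cv2.COLOR_RGB2GRAY); u0,v0=int(u)-13,int(v)-14; w=g[v0:v0+26,u0:u0+26]; w=np.clip(w-150,0,60)
    Y,X=np.mgrid[:26,:26]; return (w*X).sum()/w.sum()+u0,(w*Y).sum()/w.sum()+v0,w.sum()
if __name__=='__main__':
    a,m=save('side','side_now.png'); print('now',blob(a),'start',blob(cv2.imread('pics/s0.png')[:,:,::-1].copy()))
E
python3 kn.py; python3 -c "
from h import *
m=camera_model('side'); u,v=proj(m,(.6235,.0748,.3)); u,v=int(u),int(v)
I=[cv2.resize(cv2.imread('pics/'+f)[v-40:v+40,u-50:u+50],None,fx=4,fy=4,interpolation=0) for f in ('s0.png','side_now.png')]
cv2.imwrite('pics/cmp.png',np.hstack(I))"
```

```text
10.925 tool F [ 3.96  6.17 -4.86] Mz -0.305 turned 1.0618338699331842
now (np.float64(273.2357328913095), np.float64(223.3138763911911), np.float64(8446.0)) start (np.float64(272.99225744011613), np.float64(223.0900072586499), np.float64(8266.0))
```

View pics/cmp.png

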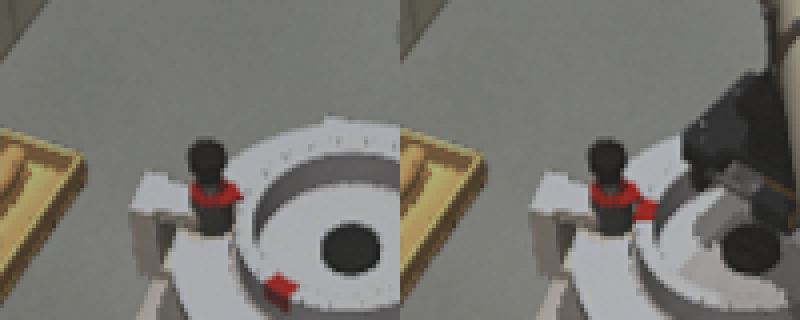

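```bash
sed -i 's/    Y,X=np.*$/    d=np.clip(g[int(v)-9:int(v)+1,int(u)-6:int(u)+9]-100,0,100).sum(1)\/100; return d.round(1).tolist(), d.sum()/' kn.py; python3 kn.py
```

```text
10.975 tool F [ 4.11  5.93 -4.75] Mz -0.294 turned 1.0619912285662707
now ([5.0, 5.0, 4.8, 5.9, 8.7, 10.3, 11.2, 11.6, 11.4, 10.9], np.float64(84.80000000000001)) start ([5.4, 5.4, 5.3, 6.2, 9.0, 10.6, 11.3, 11.8, 11.6, 11.0], np.float64(87.69))
```

Emit:
jog_arm(
  rows=[
    [[-0.00042,0,0,0.006],[-0.00042,0,0,0.006],[-0.00042,0,0,0.006]],
  ],
)

```text
time_s: 11.4
tcp_pos: [0.4619, 0.076, 0.3202]
ee_rot: [[-0.24, -0.971, -0.005], [-0.971, 0.24, -0.002], [0.004, 0.004, -1.0]]
wrist_force: [-5.1, -1.7, 5.1]
gripper_width: 0.148
gripper_force: 29.8
```

```bash
python3 kn.py
```

```text
11.4 tool F [ 2.85  4.58 -5.08] Mz -0.289 turned 1.0797992506591156
now ([5.0, 5.0, 4.8, 5.8, 8.6, 10.4, 11.2, 11.6, 11.4, 10.9], np.float64(84.71000000000001)) start ([5.4, 5.4, 5.3, 6.2, 9.0, 10.6, 11.3, 11.8, 11.6, 11.0], np.float64(87.69))
```

Emit:
jog_arm(
  rows=[
    [[-0.00042,0,0,0.006],[-0.00042,0,0,0.006],[-0.00042,0,0,0.006]],
  ],
)

```text
time_s: 11.82
tcp_pos: [0.4622, 0.0772, 0.3202]
ee_rot: [[-0.257, -0.966, -0.005], [-0.966, 0.257, -0.002], [0.004, 0.004, -1.0]]
wrist_force: [-6.1, -2.9, 4.2]
gripper_width: 0.139
gripper_force: 29.8
```

```bash
python3 kn.py
```

```text
11.825 tool F [ 4.36  5.17 -4.16] Mz -0.326 turned 1.0978607122485262
now ([4.9, 5.0, 4.8, 5.9, 8.7, 10.4, 11.2, 11.6, 11.4, 10.9], np.float64(84.78)) start ([5.4, 5.4, 5.3, 6.2, 9.0, 10.6, 11.3, 11.8, 11.6, 11.0], np.float64(87.69))
```

Emit:
jog_arm(
  rows=[
    [[-0.00042,0,0,0.006],[-0.00042,0,0,0.006],[-0.00042,0,0,0.006]],
  ],
)

```text
time_s: 12.25
tcp_pos: [0.4625, 0.0785, 0.3202]
ee_rot: [[-0.275, -0.962, -0.005], [-0.962, 0.275, -0.002], [0.004, 0.004, -1.0]]
wrist_force: [-6.2, -2.2, 5.1]
gripper_width: 0.142
gripper_force: 29.8
```

```bash
python3 kn.py
```

```text
12.25 tool F [ 3.85  5.35 -5.04] Mz -0.334 turned 1.1158515580563422
now ([5.0, 5.0, 4.9, 5.9, 8.7, 10.3, 11.2, 11.7, 11.4, 11.0], np.float64(84.89)) start ([5.4, 5.4, 5.3, 6.2, 9.0, 10.6, 11.3, 11.8, 11.6, 11.0], np.float64(87.69))
```

Emit:
jog_arm(
  rows=[
    [[-0.00042,0,0,0.006],[-0.00042,0,0,0.006],[-0.00042,0,0,0.006]],
  ],
)

```text
time_s: 12.68
tcp_pos: [0.4628, 0.0797, 0.3202]
ee_rot: [[-0.292, -0.956, -0.005], [-0.956, 0.292, -0.002], [0.004, 0.004, -1.0]]
wrist_force: [-7.1, -2.4, 4.8]
gripper_width: 0.139
gripper_force: 29.7
```

```bash
python3 kn.py
```

```text
12.675 tool F [ 4.36  6.1  -4.78] Mz -0.295 turned 1.1338738745438288
now ([5.0, 5.0, 4.8, 5.8, 8.7, 10.4, 11.2, 11.6, 11.4, 11.0], np.float64(84.85)) start ([5.4, 5.4, 5.3, 6.2, 9.0, 10.6, 11.3, 11.8, 11.6, 11.0], np.float64(87.69))
```

Emit:
jog_arm(
  rows=[
    [[-0.00042,0,0,0.006],[-0.00042,0,0,0.006],[-0.00042,0,0,0.006]],
  ],
)

```text
time_s: 13.1
tcp_pos: [0.4631, 0.0809, 0.3202]
ee_rot: [[-0.309, -0.951, -0.005], [-0.951, 0.309, -0.002], [0.004, 0.004, -1.0]]
wrist_force: [-6.3, -1.1, 5.2]
gripper_width: 0.149
gripper_force: 29.7
```

```bash
python3 kn.py
```

```text
13.1 tool F [ 2.97  5.68 -5.12] Mz -0.276 turned 1.1518745614687327
now ([5.0, 5.0, 4.8, 5.9, 8.7, 10.3, 11.2, 11.6, 11.4, 10.9], np.float64(84.78)) start ([5.4, 5.4, 5.3, 6.2, 9.0, 10.6, 11.3, 11.8, 11.6, 11.0], np.float64(87.69))
```

Emit:
jog_arm(
  rows=[
    [[-0.00042,0,0,0.006],[-0.00042,0,0,0.006],[-0.00042,0,0,0.006]],
  ],
)

```text
time_s: 13.52
tcp_pos: [0.4635, 0.0822, 0.3202]
ee_rot: [[-0.326, -0.945, -0.005], [-0.945, 0.326, -0.002], [0.004, 0.004, -1.0]]
wrist_force: [-7.3, -2.4, 4.6]
gripper_width: 0.147
gripper_force: 29.7
```

```bash
python3 kn.py
```

```text
13.525 tool F [ 4.72  6.15 -4.52] Mz -0.219 turned 1.1699170945339694
now ([5.0, 5.0, 4.8, 5.9, 8.6, 10.3, 11.2, 11.6, 11.4, 11.0], np.float64(84.86000000000001)) start ([5.4, 5.4, 5.3, 6.2, 9.0, 10.6, 11.3, 11.8, 11.6, 11.0], np.float64(87.69))
```

Emit:
jog_arm(
  rows=[
    [[-0.00042,0,0,0.006],[-0.00042,0,0,0.006],[-0.00042,0,0,0.006]],
  ],
)

```text
time_s: 13.95
tcp_pos: [0.4639, 0.0835, 0.3202]
ee_rot: [[-0.343, -0.939, -0.005], [-0.939, 0.343, -0.002], [0.003, 0.004, -1.0]]
wrist_force: [-6.6, -1.5, 4.4]
gripper_width: 0.151
gripper_force: 29.6
```

```bash
python3 kn.py; python3 st.py
```

```text
13.95 tool F [ 3.67  5.74 -4.39] Mz -0.203 turned 1.188056088150565
now ([5.0, 5.0, 4.8, 5.8, 8.6, 10.3, 11.2, 11.6, 11.4, 11.0], np.float64(84.75999999999999)) start ([5.4, 5.4, 5.3, 6.2, 9.0, 10.6, 11.3, 11.8, 11.6, 11.0], np.float64(87.69))
14.0 [0.4639906  0.08361993 0.32022554] tool F [ 2.12261582  5.86555403 -4.30998965] M [-1.90247011  0.89905864 -0.25120729] 2.791074373038065
[297 180  10  16 106] [0.60869353 0.07329116 0.27      ] -0.003976228217959676
```

Emit:
jog_arm(
  rows=[
    [[-0.00042,0,0,0.006],[-0.00042,0,0,0.006],[-0.00042,0,0,0.006]],
  ],
)

```text
time_s: 14.42
tcp_pos: [0.4644, 0.0849, 0.3202]
ee_rot: [[-0.36, -0.933, -0.005], [-0.933, 0.36, -0.001], [0.003, 0.004, -1.0]]
wrist_force: [-7.4, -0.2, 4.7]
gripper_width: 0.147
gripper_force: 29.6
```

```bash
python3 kn.py
```

```text
14.425 tool F [ 2.85  6.86 -4.66] Mz -0.276 turned 1.2060880586351344
now ([5.0, 5.0, 4.8, 5.9, 8.7, 10.3, 11.2, 11.6, 11.4, 11.0], np.float64(84.88)) start ([5.4, 5.4, 5.3, 6.2, 9.0, 10.6, 11.3, 11.8, 11.6, 11.0], np.float64(87.69))
```

Emit:
jog_arm(
  rows=[
    [[-0.00042,0,0,0.006],[-0.00042,0,0,0.006],[-0.00042,0,0,0.006]],
  ],
)

```text
time_s: 14.85
tcp_pos: [0.4649, 0.0862, 0.3202]
ee_rot: [[-0.377, -0.926, -0.005], [-0.926, 0.377, -0.001], [0.003, 0.004, -1.0]]
wrist_force: [-6.9, -1.2, 5.5]
gripper_width: 0.146
gripper_force: 29.6
```

```bash
python3 kn.py
```

```text
14.85 tool F [ 3.71  5.98 -5.46] Mz -0.21 turned 1.224127813941112
now ([4.9, 5.0, 4.9, 5.5, 8.3, 10.4, 11.2, 11.6, 11.4, 10.9], np.float64(84.08)) start ([5.4, 5.4, 5.3, 6.2, 9.0, 10.6, 11.3, 11.8, 11.6, 11.0], np.float64(87.69))
```

Emit:
jog_arm(
  rows=[
    [[0,0,0,0],[0,0,0,0]],
  ],
)

```text
time_s: 15.15
tcp_pos: [0.4649, 0.0862, 0.3202]
ee_rot: [[-0.377, -0.926, -0.005], [-0.926, 0.377, -0.001], [0.002, 0.004, -1.0]]
wrist_force: [-7.2, 0.2, 3.7]
gripper_width: 0.149
gripper_force: 29.6
```

```bash
python3 kn.py
```

```text
15.15 tool F [ 2.55  6.72 -3.63] Mz -0.191 turned 1.2239181452984678
now ([5.0, 5.0, 4.8, 5.5, 8.3, 10.3, 11.2, 11.6, 11.4, 10.9], np.float64(84.1)) start ([5.4, 5.4, 5.3, 6.2, 9.0, 10.6, 11.3, 11.8, 11.6, 11.0], np.float64(87.69))
```

Emit:
jog_arm(
  rows=[
    [[-0.00035,0,0,0.005],[-0.00035,0,0,0.005],[0,0,0,0]],
  ],
)

```text
time_s: 15.58
tcp_pos: [0.4653, 0.0871, 0.3202]
ee_rot: [[-0.386, -0.922, -0.004], [-0.922, 0.386, -0.0], [0.002, 0.004, -1.0]]
wrist_force: [-7.5, 0.9, 4.8]
gripper_width: 0.147
gripper_force: 29.6
```

```bash
python3 kn.py
```

```text
15.575 tool F [ 2.07  7.29 -4.8 ] Mz -0.107 turned 1.2340882141492875
now ([5.0, 5.0, 5.0, 4.9, 5.4, 8.0, 10.3, 11.0, 11.1, 10.9], np.float64(76.38000000000001)) start ([5.4, 5.4, 5.3, 6.2, 9.0, 10.6, 11.3, 11.8, 11.6, 11.0], np.float64(87.69))
```

Emit:
jog_arm(
  rows=[
    [[0,0,0,0],[0,0,0,0],[0,0,0,0]],
  ],
  claw=0.5,
)

```text
time_s: 16.0
tcp_pos: [0.4673, 0.0873, 0.3202]
ee_rot: [[-0.387, -0.922, 0.001], [-0.922, 0.387, 0.0], [-0.001, -0.0, -1.0]]
wrist_force: [-0.1, 0.2, 0.2]
gripper_width: 0.399
gripper_force: 0.0
```

Emit:
jog_arm(
  rows=[
    [[0,0,-0.01,0],[0,0,-0.03,0],[0,0,-0.03,0],[0,0,-0.03,0],[0,0,0,0]],
  ],
)

```text
time_s: 16.62
tcp_pos: [0.4679, 0.0874, 0.4236]
ee_rot: [[-0.387, -0.922, 0.006], [-0.922, 0.387, 0.003], [-0.005, -0.005, -1.0]]
wrist_force: [-0.2, 0.2, -0.4]
gripper_width: 0.498
gripper_force: 0.0
```

Emit:
jog_arm(
  rows=[
    [[-0.01,-0.03,0,0],[-0.01,-0.03,0,0],[-0.01,-0.03,0,0],[-0.01,-0.03,0,0],[-0.0093,-0.03,0,0],[0,0,0,0],[0,0,0,0]],
  ],
  claw=0,
)

```text
time_s: 17.5
tcp_pos: [0.6241, 0.0746, 0.4196]
ee_rot: [[-0.387, -0.922, -0.001], [-0.922, 0.387, -0.0], [0.001, 0.001, -1.0]]
wrist_force: [-0.3, 0.1, 1.0]
gripper_width: 0.003
gripper_force: 0.0
```

```bash
python3 kn.py; python3 - <<'E'
from h import *
s=sense(); print(s['tcp_pos'],s['wrist_force'],s['gripper_width'])
R=np.array(s['ee_rot']); print(R)
a,m=save('side','s2.png'); print('knob',proj(m,(.6228,.0746,.306)),'tip',proj(m,s['tcp_pos']+R[:,2]*.0697))
u,v=map(int,proj(m,(.6228,.0746,.306)))
cv2.imwrite('pics/s2c.png',cv2.resize(a[v-60:v+60,u-80:u+80,::-1],None,fx=4,fy=4,interpolation=2))
E
```

```text
17.5 tool F [-0.02  0.3  -0.96] Mz 0.034 turned 1.234721575978253
now ([5.2, 4.9, 4.9, 4.9, 5.4, 8.2, 10.4, 10.9, 11.5, 11.7], np.float64(78.02999999999999)) start ([5.4, 5.4, 5.3, 6.2, 9.0, 10.6, 11.3, 11.8, 11.6, 11.0], np.float64(87.69))
[0.62381431 0.07466681 0.42025004] [-0.23669626  0.00535505 -0.29919409] 0.0042500355360045585
[[-3.86499492e-01 -9.22289528e-01 -4.11859375e-04]
 [-9.22289593e-01  3.86499551e-01 -6.96223789e-05]
 [ 2.23395454e-04  3.52944601e-04 -9.99999913e-01]]
knob (np.float64(271.57330777358885), np.float64(218.4556933265967)) tip (np.float64(269.9684886287206), np.float64(206.17631503458634))
```

View pics/s2c.png

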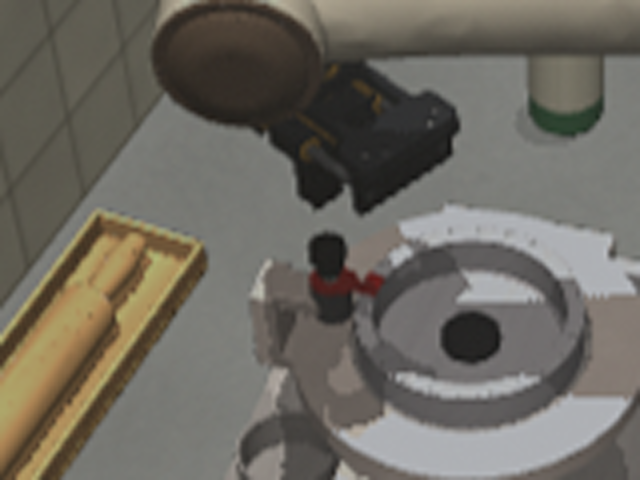

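Emit:
jog_arm(
  rows=[
    [[0,0,0.02,0],[0,0,0.015,0],[0,0,0.005,0],[0,0,0.0015,0],[0,0,0.0015,0],[0,0,0,0]],
  ],
)

```text
time_s: 18.35
tcp_pos: [0.6245, 0.0747, 0.3776]
ee_rot: [[-0.387, -0.922, 0.001], [-0.922, 0.387, 0.0], [-0.0, -0.001, -1.0]]
wrist_force: [-0.1, 0.3, -0.7]
gripper_width: 0.005
gripper_force: 0.0
```

Emit:
jog_arm(
  rows=[
    [[0,0,0.0015,0],[0,0,0.0015,0],[0,0,0.001,0],[0,0,0,0]],
  ],
)

```text
time_s: 18.85
tcp_pos: [0.6245, 0.0747, 0.3734]
ee_rot: [[-0.387, -0.922, 0.001], [-0.922, 0.387, 0.0], [-0.0, -0.001, -1.0]]
wrist_force: [0.4, -0.0, 1.0]
gripper_width: 0.002
gripper_force: 0.4
```

Emit:
jog_arm(
  rows=[
    [[0,0,0.001,0],[0,0,0.001,0],[0,0,0.001,0],[0,0,0,0]],
  ],
)

```text
time_s: 19.35
tcp_pos: [0.6246, 0.0747, 0.3704]
ee_rot: [[-0.387, -0.922, 0.001], [-0.922, 0.387, 0.0], [-0.0, -0.001, -1.0]]
wrist_force: [1.1, -1.4, 1.8]
gripper_width: 0.006
gripper_force: 1.1
```

Emit:
jog_arm(
  rows=[
    [[0,0,0.0007,0],[0,0,0.0005,0],[0,0,0,0]],
  ],
)

```text
time_s: 19.73
tcp_pos: [0.6245, 0.0747, 0.3692]
ee_rot: [[-0.387, -0.922, 0.001], [-0.922, 0.387, 0.0], [-0.0, -0.001, -1.0]]
wrist_force: [1.2, -0.3, 3.2]
gripper_width: 0.005
gripper_force: 1.4
```

```bash
python3 kn.py
```

```text
19.725 tool F [-0.14 -1.24 -3.16] Mz 0.015 turned 1.2345652643211258
now ([15.0, 15.0, 14.8, 14.4, 14.1, 14.1, 14.1, 14.1, 13.4, 12.9], np.float64(141.89)) start ([5.4, 5.4, 5.3, 6.2, 9.0, 10.6, 11.3, 11.8, 11.6, 11.0], np.float64(87.69))
```

Continue gently until the force climbs against the bottom.

Emit:
jog_arm(
  rows=[
    [[0,0,0.0005,0],[0,0,0.0003,0],[0,0,0,0]],
  ],
)

```text
time_s: 20.15
tcp_pos: [0.6245, 0.0747, 0.3691]
ee_rot: [[-0.386, -0.922, 0.001], [-0.922, 0.386, 0.0], [-0.001, -0.001, -1.0]]
wrist_force: [0.6, -0.8, 5.2]
gripper_width: 0.006
gripper_force: 2.7
```

Emit:
jog_arm(
  rows=[
    [[0,0,0.0003,0],[0,0,0,0]],
  ],
)

```text
time_s: 20.4
tcp_pos: [0.6245, 0.0747, 0.3692]
ee_rot: [[-0.386, -0.922, 0.002], [-0.922, 0.386, 0.0], [-0.001, -0.002, -1.0]]
wrist_force: [0.1, -0.2, 6.7]
gripper_width: 0.003
gripper_force: 3.0
```

Emit:
jog_arm(
  rows=[
    [[0,0,0,0],[0,0,-0.003,0],[0,0,-0.01,0],[0,0,-0.03,0],[0,0,-0.04,0],[0,0,0,0],[0,0,0,0]],
  ],
)

```text
time_s: 21.28
tcp_pos: [0.6241, 0.0747, 0.4502]
ee_rot: [[-0.387, -0.922, -0.002], [-0.922, 0.387, 0.0], [0.0, 0.002, -1.0]]
wrist_force: [0.2, -0.3, -0.8]
gripper_width: 0.005
gripper_force: 0.0
```

```bash
python3 kn.py; python3 - <<'E'
from h import *
s=sense(); print(s['tcp_pos'],s['wrist_force'])
a,m=save('side','s3.png'); 
u,v=map(int,proj(m,(.6228,.0746,.306)))
cv2.imwrite('pics/s3c.png',cv2.resize(np.hstack([cv2.imread('pics/s2.png')[v-25:v+35,u-20:u+50],a[v-25:v+35,u-20:u+50,::-1]]),None,fx=5,fy=5,interpolation=2))
E
```

```text
21.275 tool F [ 0.19 -0.25  0.77] Mz -0.022 turned 1.2346943614885824
now ([5.0, 5.0, 5.0, 5.0, 5.0, 4.9, 5.5, 8.3, 10.3, 11.1], np.float64(65.19)) start ([5.4, 5.4, 5.3, 6.2, 9.0, 10.6, 11.3, 11.8, 11.6, 11.0], np.float64(87.69))
[0.62406151 0.07473206 0.4495638 ] [-0.18815996  0.82569953 -0.35055201]
```

View pics/s3c.png

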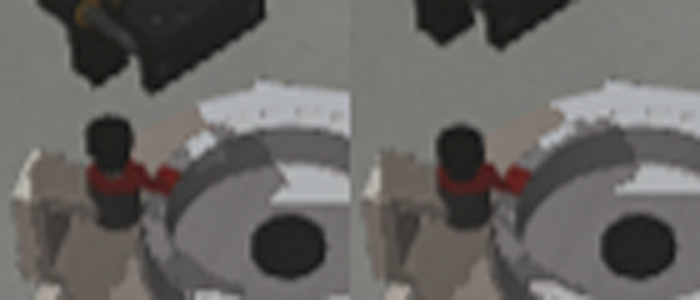

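The knob sits about 2 px lower (7 mm) and stays down. The red mark is at the pointer and the robot is clear of everything, so I'm handing in.

```bash
python3 -c "
from station import *
print(finish_job())"
```

```text
the job is handed in; nothing more can be done
None
```

The wheel was turned clockwise until the pin dropped into its slot with the red mark at the pointer, the pin was then pushed fully down and stayed there, and the job was handed in at about 21 s with the arm clear (no verdict was returned).

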